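# Move the sprung-hinge fan grille to the case that has the fan

## Task

The fan has been moved to the other power-supply case, so its grille door must follow: squeeze the two finger tabs together to pull in the sprung hinge pin, lift the door off the case with the empty opening, and hang it in the hinge bracket of the case with the fan, pin sprung fully home and the door hanging straight. That bracket is clamped somewhere along its rail, so feel for the place and do it gently, without forcing anything, and leave the other things on the bench alone.

Things in the scene. Friction and masses are not known exactly. Their poses are not given: they have to be found in the camera images.
- door: Metal fan-grille door, 0.25 kg or so, starts hung on case_a. Origin mid hinge line; y along the hinge line, z up, x away from the case front (axes parallel to its case's when hung). Hinge tube 16 x 16 mm with 26 x 26 mm end plates, 10 thick, outer faces at y = +-56. Fixed stub, 8 dia, out of the -y plate to y = -70. Grille 82 wide (y), 4 thick, down to z = -110.
- tabs (a point): On the door, 31 mm above the hinge line at y = -7: middle of the two upright finger tabs when fully squeezed. Tabs: 26 wide (x), 4 thick (y), from z = 8 to 42 mm above the hinge line. Fixed tab's outer face at y = -26; pin tab's at +26, at +12 with the pin fully in (then 38 mm over both). The same squeeze from above, 40 N or more, carries the door.
- pin_end (a point): On the door, at the centre of the outer face of the +y end plate (y = 56 mm), where the sprung pin, 8 mm dia, comes out; sprung out it reaches 12 mm further, to y = 68, with a rounded nose.
- pin (a joint): Slide of the sprung pin, m: 0 = fully out (locked), 0.014 = fully pulled in (tip 2 mm inside the end plate, door free). The spring pushes it out with 3 N at 0, 6 N at 0.014; it stays in only while the tabs are squeezed.
- case_a: Fixed grey power-supply case with an empty dark round opening: 110 deep (x), 160 wide (y), 130 mm high. Origin: centre of underside; x out of the front with the opening, away from the robot; z up. Hinge bracket on the front: hinge line along y at x = 75, z = 135 mm, bracket centre at y = 0. Two upright ears 6 mm thick, inner faces at y = +-58 (4 mm more than the door's length).
- slot_a (a point): Middle of case_a's -y ear, on the hinge line. Ears reach 20 mm back and 15 mm forward in x of the hinge line, tops 10 mm above it. This ear has a slot open upward for the stub: 10 mm wide, mouth flared to 20, bottom 4 mm below the hinge line.
- hole_a (a point): Middle of case_a's +y ear, on the hinge line. Closed hole for the pin: 11 mm wide (x), from 4 below to 6 above the hinge line; a small ledge inside it, 13 mm below the hinge line, carries the door's end plate. The seated door's origin is on the hinge line.
- case_b: Case of the same shape and axes, with a fan (hub, seven blades) in the opening. Its bracket is as case_a's (hinge line x = 75, z = 135 mm) but clamped tight on a rail with its centre anywhere from y = -13 to +13 mm, not reported: feel for it. Pressing the door on it with over 25 N (40 N on case_a) bends the bracket: job spoilt.
- rail_b (a point): Middle of case_b's rail, on its hinge line (fixed in the case; the bracket centre is up to 13 mm either way along y). A door lowered off-centre is stopped 23 mm above its seat by an end plate landing on an ear: the -y plate on the -y ear if the door is too far to -y, and the other way round.
- meter: Orange hand multimeter lying on the bench, 150 x 78 x 32. Origin at the centre of its underside. To be left alone.
- spool: Steel-coloured solder spool standing on the bench, 54 dia, 34 high. Origin at the centre of its underside. To be left alone.
- driver: Screwdriver lying on the bench, about 200 long, along its x. To be left alone.
Not all that is in view belongs to the job. Of the things shaped like the door, the metal one is meant.

How it is judged (in metres and radians):
On the way, in this order (a step that is already met when the one before it is completed fails the run):
1. the sprung pin is pulled in while the door is still in its bracket (value of joint pin above 0.0115 m and distance of door from where it was at the start of the episode below 0.01 m), for 0.1 s.
2. the door is lifted clear of the bracket of the empty case (z of door in the frame of case_a above 0.165 m and contact force between door and case_a below 0.1 N), for 0.2 s.
At the end, for the whole second after the job is handed in: Door released and at rest in case_b's bracket: origin within 3.5 mm in x and 3 mm in height of the hinge line, within 16.5 mm of the case's middle along it, parallel to the case within 0.05 rad, plumb within 0.12 rad, pin within 2 mm of fully out (x of door in the frame of case_b between 0.0715 and 0.0785 m and y of door in the frame of case_b between -0.0165 and 0.0165 m and z of door in the frame of case_b between 0.132 and 0.138 m and value of joint pin below 0.002 m and angle between the y axis of door and the y axis of case_b, either way round below 0.05 rad and angle between door's own z axis and vertical below 0.12 rad and linear speed of door below 0.02 m/s); the robot touches nothing.
It fails at once if the door is pressed on case_b or its bracket with more than 25 N (contact force between door and case_b above 25 N).
It fails at once if the door is forced against case_a with more than 40 N (contact force between door and case_a above 40 N).
It fails at once if a bystander is shifted by more than 25 mm (distance of any of meter, spool, driver from where it was at the start of the episode above 0.025 m).
It also fails if it takes over 67 s, if anything falls off the work surface, if the arm or the gripper's body presses on something with over 40 N, if the wrist force passes 120 N, or if a joint passes its speed limit or range.

## Robot

A 6-joint arm with a two-finger parallel gripper is mounted at the origin on the work surface. World frame = base frame: x ahead of the robot, y to its left, z up, the work surface at z = 0. Lengths are in mm, angles in rad, forces in N, time in s.
With the tool pointing down it reaches from about 350 to 850 mm from the base axis. Payload 8.1 kg.
Tool frame: the origin (TCP) lies midway between the tips of the shut fingers; the grasp point (between the pads) lies 19 mm behind it (robot.pinch_z is the distance from the TCP to the grasp point, in mm); z points along the fingers, y is the line along which they close (so a half turn about z gives the same grasp; the last joint's range is limited). The gripper opens to 85 mm and grips with 20 to 120 N. Pads are 22 mm wide; open, the fingers measure 114 mm over their backs; the gripper's body (76 mm by 85 mm) begins 54 mm behind the grasp point. The pads swing forward as they close: fully open they stand 13 mm farther back than shut.
Start: joints at [-1.31, 0.13, 1.488, -0, 1.523, -0.085], TCP at [203.39, -564.48, 231.292] pointing down, gripper open.
Joint ranges: [-2.96, 2.96], [-0.89, 2.26], [0.02, 2.5], [-1.34, 4.48], [0, 2.73], [-2.66, 2.66]. Speed limits (rad/s): [2.39, 2.39, 2.79, 3.14, 3.14, 3.14].

## Interface

Orientations are given as a unit quaternion [x, y, z, w].
In Python, from cell import readout, cams, finish_job, search_frame, tip_of, robot gives the robot as it stands. The module is installed in compiled form; this text tells all that it offers.
- The arm moves only by the shell command python3 -m pendant 'ROWS'. ROWS is text: rows parted by semicolons, each of 7 numbers parted by spaces: the shift along the tool's x, y, z in cm, then the turn, a rotation vector about the tool's x, y, z in rad, then the finger opening in cm, from 0 to 8.54. In form: tx ty tz wx wy wz gripper; .... A call has 1 to 20 rows; each row shifts and turns the commanded pose from where the row before left it, along the tool's axes as they then stand; what a row does not reach is not made up. A row lasts 1/8 s, in which the tool goes at most 62.5 mm and 10.7 degrees, less where a joint would pass 70% of its speed; a pose out of reach is approached as far as the arm can. A call is refused whole if a number of a shift passes 6.25 or a number of a turn 0.188, either way. A call with a gripper value outside its range is refused whole. The fingers move at their own pace and stop on an object; the grip force is fixed at half the most. Time passes only in rows, so rows that do not move let the fingers close. It gives the time, the measured TCP pose, the force, the opening and the grip force at its end, in the units of the state.
- readout.read_state(): the state, without advancing time (a new reading comes with each control period).
- cams.capture(name): name is "side" or "top"; returns (picture, depth): 384x512x3 uint8, blue, green, red; 384x512 float32, mm along the optical axis (not along the pixel's ray), 0 where there is no reading.
- cams.get_calibration(name): a dict with "fovy" (degrees; the focal length in pixels is half the picture's height over the tangent of half this angle, whatever the lens; pixels are square), "cx", "cy" (the principal point, pixels), "R" (3x3) and "t" (3): a world point X has camera coordinates R X + t. Camera axes: x right, y down, z forward; pixel columns grow to the right and rows downward; lengths in mm; the calibration is good to about 2 mm. A picture is of the moment at which its call begins. get_calibration takes no time and is no camera call.
- finish_job(): hands the job in; it is judged then, once.
Trained networks look in the newest picture that a camera, given by its name, has taken for a name from the list of things; names that differ only in an ending like _2 or _b are one class to them, and where a whole thing is asked for, a point or a joint stands for the part that bears it (a point fixed in the world has none). Each returns a list of dicts, best first, with "confidence" (0 to 1); they miss things now and then, are a little off and sometimes report something else, mostly with a low value. They report only what shows in the picture. A call takes as long as a camera call. They do not tell look-alikes from the thing itself.
- search_frame(camera, target): "bbox" ([left, top, right, bottom] in pixels, round what is visible of it).
- tip_of(camera, target): "position" ([row, column] in pixels: a listed point, or the origin of a listed thing).
The state is a dict: "time": time; "joint_positions": joint angles; "qvel": joint speeds; "effort": joint torques, N m; "ee_pos": TCP position; "eef_rot": TCP orientation; "force": force on the tool from outside, world axes, zero at the start; "ft_torque": the same for the moment, N m; "gripper_width": finger opening in mm; "grip_force": force on a finger pad.
Only numpy, scipy, OpenCV 4.12 (cv2) and the standard library are available. Lean on these libraries where they do the work, as an engineer would, in place of code of your own. Each camera call takes 0.05 s, during which the arm holds its last target. There are 200 camera calls.

## Working session

There is one attempt and no reset: what is moved stays moved. The work goes in short steps, Python scripts to look and compute and a shell command to move; the robot and the scene stay as the last step left them, time stands still between calls to the robot, and variables do not carry over. Pictures are saved under pics/ and viewed, at most 10 in all, crops included, and the job is handed in when it is done.

```bash
mkdir -p pics; cat > h.py <<'E'
import numpy as np,cv2
from cell import readout,cams,search_frame,tip_of,robot
def cal(n):
    c=cams.get_calibration(n); f=192/np.tan(np.radians(c['fovy'])/2)
    return f,c['cx'],c['cy'],np.array(c['R']),np.array(c['t'])
def world(n,u,v,d):
    f,cx,cy,R,t=cal(n); return R.T@(np.array([(u-cx)/f*d,(v-cy)/f*d,d])-t)
def at_z(n,u,v,z):
    f,cx,cy,R,t=cal(n); o=-R.T@t; r=R.T@np.array([(u-cx)/f,(v-cy)/f,1]); return o+r*(z-o[2])/r[2]
def proj(n,X):
    f,cx,cy,R,t=cal(n); c=R@np.array(X)+t; return c[:2]/c[2]*f+[cx,cy]
def cloud(n,D):
    v,u=np.mgrid[:384,:512]; f,cx,cy,R,t=cal(n)
    P=np.stack([(u-cx)/f*D,(v-cy)/f*D,D],-1)-t
    return P@R
E
python3 - <<'E'
from h import *
np.set_printoptions(precision=1,suppress=True)
for n in("top","side"):
    im,D=cams.capture(n); cv2.imwrite(f"pics/{n}0.png",im)
    np.save(f"{n}0.npy",D)
    c=cal(n); print(n,c[0],c[1:3],-c[3].T@c[4],c[3].tolist())
    for T in("door","case_a","case_b","meter","spool","driver"):
        print(T,[(np.round(b['bbox']),round(b['confidence'],2)) for b in search_frame(n,T)])
    for T in("tabs","pin_end","slot_a","hole_a","rail_b","door","case_a","case_b"):
        print(T,[(np.round(b['position'],1),round(b['confidence'],2)) for b in tip_of(n,T)])
print(readout.read_state())
E
```

```text
top 439.25236450103404 (252.3144041580884, 204.22718847761888) [ 348.9   12.  1039.2] [[0.024205171703548103, -0.99964283423787, 0.01132756018214077], [-0.9800248973396515, -0.02596442943720517, -0.19717263754995598], [0.19739632787163922, -0.0063286934574731035, -0.9803033394729987]]
door [(array([222., 277., 286., 303.]), 0.97), (array([306., 105., 336., 157.]), 0.88), (array([312., 182., 368., 208.]), 0.82), (array([308., 297., 357., 342.]), 0.71), (array([362., 133., 388., 156.]), 0.65)]
case_a [(array([298., 184., 389., 269.]), 0.84), (array([129., 176., 221., 261.]), 0.63)]
case_b [(array([298., 184., 389., 269.]), 0.84), (array([129., 176., 221., 261.]), 0.63)]
meter [(array([148., 103., 200., 163.]), 0.9)]
spool [(array([362., 130., 386., 157.]), 0.92)]
driver [(array([238.,  91., 273., 162.]), 0.67), (array([296., 192., 388., 267.]), 0.16)]
tabs [(array([189.2, 346.5]), 0.88), (array([119. , 320.2]), 0.75), (array([321.3, 336.7]), 0.75), (array([291.6, 249.4]), 0.71)]
pin_end [(array([148.2, 331.8]), 0.79), (array([299.1, 309.8]), 0.62), (array([281. , 281.5]), 0.59), (array
[... 1739 characters left out ...]
oor [(array([131.6, 274.2]), 0.82), (array([228.1, 337.4]), 0.63), (array([177.5, 376.6]), 0.62), (array([128.6, 208.5]), 0.59), (array([121. , 276.5]), 0.49)]
case_a [(array([300.1, 243.2]), 0.82), (array([179.1, 304.6]), 0.76)]
case_b [(array([300.1, 243.2]), 0.82), (array([179.1, 304.6]), 0.76)]
{'time': 1.5, 'joint_positions': array([-1.3,  0.1,  1.5, -0. ,  1.5, -0.1]), 'qvel': array([-0., -0.,  0., -0., -0.,  0.]), 'effort': array([  0. , -56.9, -50.1,  -0. ,   0. ,   0. ]), 'ee_pos': array([ 203.4, -564.5,  231.3]), 'eef_rot': array([ 1. ,  0.2, -0. , -0. ]), 'force': array([-0.3, -0.4, -0.2]), 'ft_torque': array([ 0., -0.,  0.]), 'grip_force': 0.0, 'gripper_width': 85.32122284921303}
```

```bash
python3 - <<'E'
from h import *
a=cv2.imread("pics/top0.png");cv2.imwrite("pics/top_c.png",cv2.resize(a[80:350,110:410],(800,600)[:1]+(600,),interpolation=cv2.INTER_CUBIC) if 0 else cv2.resize(a[80:350,110:410],None,fx=2.2,fy=2.2,interpolation=cv2.INTER_CUBIC))
a=cv2.imread("pics/side0.png");cv2.imwrite("pics/side_c.png",cv2.resize(a[90:360,90:420],None,fx=2.2,fy=2.2,interpolation=cv2.INTER_CUBIC))
E
```

```text
(no output)
```

View pics/top_c.png

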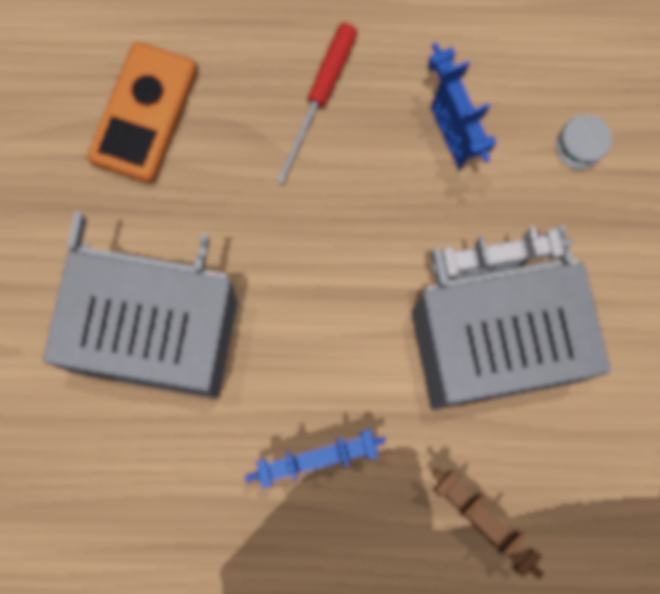

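View pics/side_c.png

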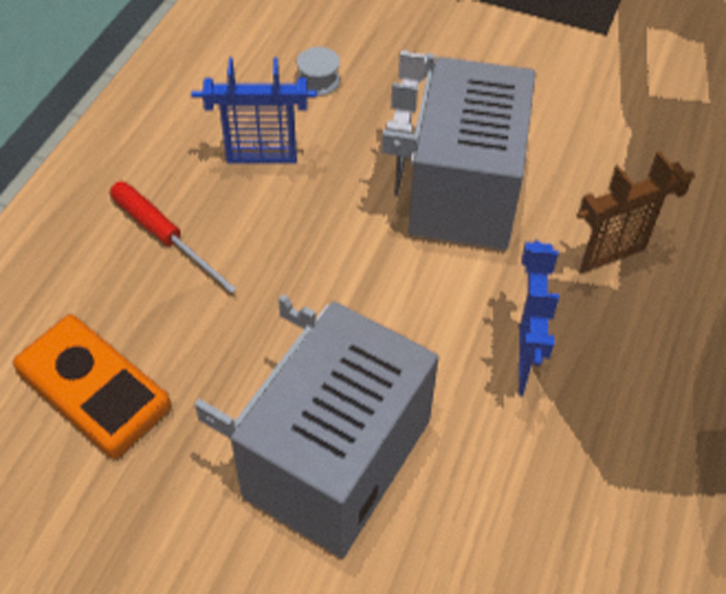

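```bash
python3 - <<'E'
from h import *
np.set_printoptions(precision=1,suppress=True)
D=np.load("top0.npy");P=cloud("top",D)
DS=np.load("side0.npy");PS=cloud("side",DS)
allc=np.concatenate([P.reshape(-1,3),PS.reshape(-1,3)])
lab=np.r_[np.zeros(P.size//3),np.ones(PS.size//3)]
from scipy.optimize import minimize
for nm,(x0,x1,y0,y1) in {"b":(160,280,160,280),"a":(160,280,280,400)}.items():
    Q=P[x0:x1,y0:y1].reshape(-1,3); z=Q[:,2]; Q=Q[(z>118)&(z<138)]
    print(nm,len(Q),"zmed",np.median(Q[:,2]))
    c0=np.median(Q[:,:2],0)
    near=np.linalg.norm(Q[:,:2]-c0,axis=1)<110; Q=Q[near]
    c,s,a=cv2.minAreaRect(Q[:,:2].astype(np.float32)); print("rect",c,s,a)
    # robust: minimize overflow of 110x160 rectangle
    for src,SP in(("top",P),("side",PS)):
        G=SP.reshape(-1,3);G=G[(abs(G[:,2]-130)<6)&(np.linalg.norm(G[:,:2]-c0,axis=1)<110)][:,:2]
        # soft IoU type fit: points inside minus outside using fixed rectangle, grid density
        def cost(p):
            th=p[2];R=np.array([[np.cos(th),np.sin(th)],[-np.sin(th),np.cos(th)]])
            q=(G-p[:2])@R.T
            lo=np.percentile(q,1.5,axis=0);hi=np.percentile(q,98.5,axis=0)
            return q,lo,hi
        best=min(((lambda r:(np.prod(r[2]-r[1]),t))(cost([*c0,t])) for t in np.arange(-.8,.8,.01)))
        t=best[1]; q,lo,hi=cost([*c0,t]); m=(lo+hi)/2
        R=np.array([[np.cos(t),np.sin(t)],[-np.sin(t),np.cos(t)]])
        print(src,len(G),"yaw",t,"size",hi-lo,"centre",c0+m@R)
for T,lst in {"top":{"tabs":(346.5,189.2,166),"hole_a":(312,198,135),"slot_a":(364.6,189.3,135),"rail_b":(181.1,187.8,135)},"side":{"tabs":(275.5,121.1,166),"hole_a":(269.9,152.6,135),"slot_a":(277.7,116,135),"rail_b":(209.4,250.4,135)}}.items():
    for k,v in lst.items(): print(T,k,at_z(T,*v))
a=cv2.imread("pics/top0.png")[165:275,120:400];cv2.imwrite("pics/c2.png",cv2.resize(a,None,fx=2.8,fy=2.8,interpolation=cv2.INTER_CUBIC))
E
```

```text
b 2853 zmed 130.14351440714188
rect (489.10784912109375, 141.61195373535156) (145.9750213623047, 114.46464538574219) 3.7711617946624756
top 4076 yaw -0.16999999999999948 size [111.4 153.2] centre [485.3 170.9]
side 4715 yaw -0.16999999999999948 size [113.1 153.6] centre [485.5 173.3]
a 4227 zmed 129.8518835128882
rect (497.8811340332031, -184.7525634765625) (144.15199279785156, 160.2926483154297) 11.918631553649902
top 4143 yaw 0.21000000000000085 size [113.4 154.5] centre [ 484.3 -187.3]
side 2573 yaw 0.18000000000000083 size [118.6 155.5] centre [ 487. -185.]
top tabs [ 561.2 -185.6  166. ]
top hole_a [ 547.7 -119.4  135. ]
top slot_a [ 569.5 -231.1  135. ]
top rail_b [562.3 157.3 135. ]
side tabs [ 559. -187.  166.]
side hole_a [ 544.2 -118.1  135. ]
side slot_a [ 571.2 -237.7  135. ]
side rail_b [556.1 163.3 135. ]
```

View pics/c2.png

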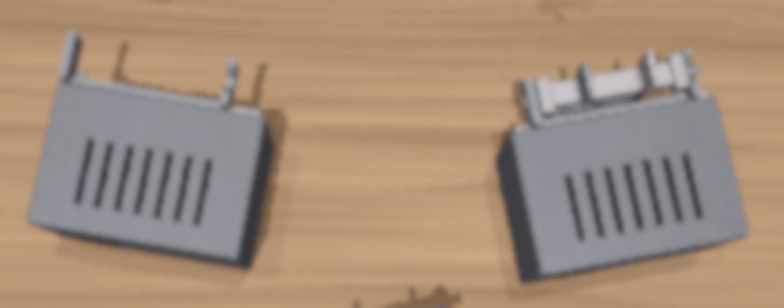

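```bash
python3 - <<'E'
from h import *
from scipy.optimize import minimize
np.set_printoptions(precision=1,suppress=True)
Ps={n:cloud(n,np.load(n+"0.npy")).reshape(-1,3) for n in("top","side")}
def loc(G,p):
    t=p[2];R=np.array([[np.cos(t),np.sin(t)],[-np.sin(t),np.cos(t)]]);return (G[:,:2]-p[:2])@R.T
for nm,p0 in {"a":(485.5,-186,.195),"b":(485.5,172,-.17)}.items():
  for n,P in Ps.items():
    q=loc(P,p0); G=P[(abs(P[:,2]-130)<4)&(abs(q[:,0])<75)&(abs(q[:,1])<95)]
    # density-based: bin points inside; cost = outside dist + empty inside via soft extents
    def cost(p):
        q=loc(G,p); ex=np.maximum(abs(q)-[55,80],0).sum(1); return np.minimum(ex,6).sum()
    r=minimize(cost,p0,method="Nelder-Mead",options=dict(initial_simplex=[p0,(p0[0]+4,p0[1],p0[2]),(p0[0],p0[1]+4,p0[2]),(p0[0],p0[1],p0[2]+.04)]))
    p=r.x; print(nm,n,len(G),p[:2],round(p[2],3),r.fun)
    q=loc(P,p); m=(q[:,0]>45)&(q[:,0]<100)&(abs(q[:,1])<90)
    for lo,hi in((138,150),(155,180)):
        s=m&(P[:,2]>lo)&(P[:,2]<hi)
        h,e=np.histogram(q[s,1],np.arange(-90,91,4)); print(lo,[(int(e[i]),int(h[i]),round(float(np.median(q[s,0][(q[s,1]>=e[i])&(q[s,1]<e[i+1])])),1)) for i in range(len(h)) if h[i]>0])
E
```

```text
a top 4004 [ 482.9 -188.1] 0.207 306.0055382184886
138 [(-70, 2, 73.2), (-66, 16, 70.3), (-62, 27, 66.1), (-58, 10, 68.8), (-54, 23, 74.6), (-50, 32, 72.6), (-46, 13, 71.1), (-42, 16, 71.9), (-38, 8, 75.4), (-26, 9, 73.6), (-22, 19, 71.5), (-18, 16, 72.9), (-14, 14, 74.8), (-10, 14, 70.6), (-6, 18, 74.2), (-2, 13, 71.9), (2, 14, 73.0), (6, 15, 71.8), (10, 16, 73.4), (22, 12, 70.6), (26, 14, 72.1), (30, 15, 72.0), (34, 16, 73.4), (38, 12, 72.2), (42, 13, 73.5), (46, 20, 72.6), (50, 21, 72.1), (54, 21, 74.1), (58, 31, 69.3), (62, 26, 71.5)]
155 [(-30, 1, 81.4), (-26, 44, 70.6), (-22, 16, 78.6), (22, 51, 71.1), (26, 7, 74.1)]
a side 2468 [ 483.5 -186.5] 0.218 261.178800769156
138 [(-70, 2, 68.0), (-66, 5, 59.2), (-62, 9, 56.5), (-58, 2, 57.0), (-54, 1, 60.0), (-50, 1, 59.4), (-46, 1, 59.4), (-30, 1, 72.9), (-26, 29, 72.8), (-22, 9, 69.7), (-18, 3, 66.8), (18, 5, 79.4), (22, 22, 72.0), (26, 11, 71.1), (30, 8, 74.1), (34, 9, 72.2), (38, 4, 77.7), (42, 6, 79.0), (46, 9, 66.3), (50, 23, 76.7), (54, 18, 70.6), (58, 36, 66.6), (62, 18, 74.7)]
155 [(-30, 22, 76.7), (-26, 72, 70.8), (-22, 5, 70.4), (18, 10, 70.7), (22, 85, 73.3), (26, 1, 81.4)]
b top 4037 [485.  172.3] -0.16 303.1794511333203
138 [(-54, 8, 61.8), (-50, 24, 65.3), (-46, 7, 80.7), (70, 35, 66.7), (74, 26, 70.9), (78, 1, 78.7)]
155 []
b side 4759 [484.6 173.1] -0.146 487.7150377083842
138 [(-54, 11, 78.7), (-50, 40, 63.2), (-46, 10, 66.2), (66, 5, 63.5), (70, 41, 70.9), (74, 42, 69.6)]
155 []
```

```bash
cat >> h.py <<'E'
from scipy.spatial.transform import Rotation as Ro
def plan(pos,yaw):
    """remaining shift (cm, in present tool axes) and turn about tool z to get tool y || door y at yaw (tool z down)"""
    s=readout.read_state(); R=Ro.from_quat(s['eef_rot'])
    best=None
    for k in(0,np.pi):
        y=yaw+k; Y=np.array([-np.sin(y),np.cos(y),0]);Z=np.array([0,0,-1.]);X=np.cross(Y,Z)
        rv=(R.inv()*Ro.from_matrix(np.c_[X,Y,Z])).as_rotvec()
        if best is None or np.linalg.norm(rv)<np.linalg.norm(best[0]): best=(rv,k)
    print("t",round(s['time'],2),"ee",s['ee_pos'].round(1),"shift cm tool",(R.inv().apply(np.array(pos)-s['ee_pos'])/10).round(2),"turn",best[0].round(3),"k",best[1],"toolX",R.apply([1,0,0]).round(3),"toolY",R.apply([0,1,0]).round(3),"q6",s['joint_positions'].round(3),"F",s['force'].round(1),"w",round(s['gripper_width'],1))
E
python3 - <<'E'
from h import *
o=np.array([555.5,-172,0]);y=.207
plan(o+[7*np.sin(y),-7*np.cos(y),225],y)
E
```

```text
t 1.5 ee [ 203.4 -564.5  231.3] shift cm tool [ 46.33 -24.3    0.63] turn [-0.     0.     0.139] k 3.141592653589793 toolX [ 0.941  0.339 -0.   ] toolY [ 0.339 -0.941 -0.   ] q6 [-1.31   0.13   1.488 -0.     1.523 -0.085] F [-0.3 -0.4 -0.2] w 85.3
```

```bash
python3 -m pendant '4.63 -2.43 0.06 0 0 0 7.2;4.63 -2.43 0.06 0 0 0 7.2;4.63 -2.43 0.06 0 0 0 7.2;4.63 -2.43 0.06 0 0 0 7.2;4.63 -2.43 0.06 0 0 0 7.2;4.63 -2.43 0.06 0 0 0 7.2;4.63 -2.43 0.06 0 0 0 7.2;4.63 -2.43 0.06 0 0 0 7.2;4.63 -2.43 0.06 0 0 0 7.2;4.63 -2.43 0.06 0 0 0 7.2;0 0 0 0 0 0.139 7.2;0 0 0 0 0 0 7.2;0 0 0 0 0 0 7.2'
python3 - <<'E'
from h import *
o=np.array([555.5,-172,0]);y=.207
plan(o+[7*np.sin(y),-7*np.cos(y),147],y)
im,D=cams.capture("side"); cv2.imwrite("pics/s1.png",cv2.resize(im[20:220,180:430],None,fx=3,fy=3,interpolation=cv2.INTER_CUBIC))
E
```

```text
time: 3.12
ee_pos: [556.3, -179.4, 225.3]
eef_rot: [0.995, 0.104, -0.0, 0.0]
force: [-0.1, -1.0, -0.2]
gripper_width: 72.5
grip_force: 0.0
t 3.12 ee [ 556.3 -179.4  225.3] shift cm tool [ 0.07 -0.04  7.83] turn [0.    0.    0.002] k 3.141592653589793 toolX [ 0.978  0.207 -0.   ] toolY [ 0.207 -0.978  0.   ] q6 [-0.4    0.092  1.541 -0.     1.509  0.962] F [-0.1 -1.  -0.2] w 72.5
```

View pics/s1.png

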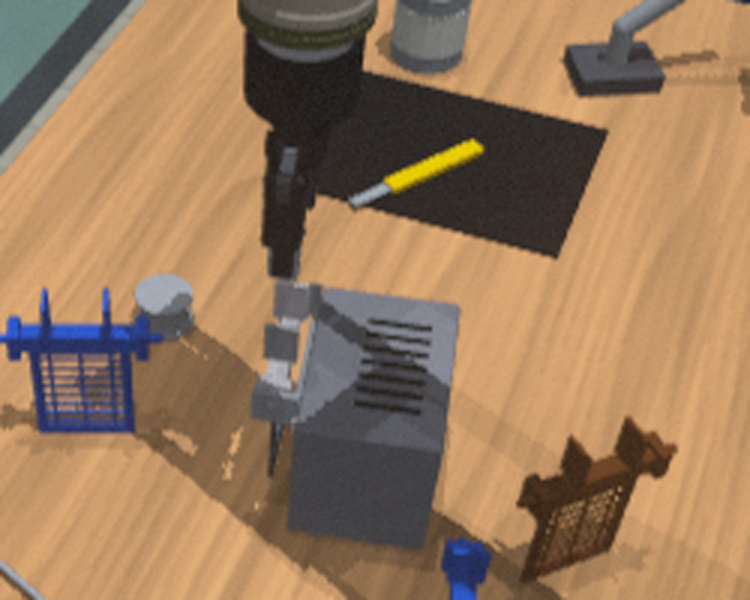

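The open fingers at crop (285,200) stand in line over the two metal tabs at (293,300) and (280,340), so I descend and squeeze part way.

```bash
python3 -m pendant '0.05 0 3 0 0 0 7.2;0 0 2.5 0 0 0 7.2;0 0 1.3 0 0 0 7.2;0 0 1 0 0 0 7.2;0 0 0 0 0 0 7.2;0 0 0 0 0 0 7.2'
python3 -m pendant '0 0 0 0 0 0 6.5;0 0 0 0 0 0 6;0 0 0 0 0 0 5.5;0 0 0 0 0 0 5;0 0 0 0 0 0 4.6;0 0 0 0 0 0 4.3;0 0 0 0 0 0 4.3;0 0 0 0 0 0 4.3'
```

```text
time: 3.92
ee_pos: [557.7, -179.1, 148.3]
eef_rot: [0.995, 0.103, 0.001, 0.0]
force: [0.3, 0.3, -0.3]
gripper_width: 72.5
grip_force: 0.0
time: 4.92
ee_pos: [557.4, -179.0, 147.7]
eef_rot: [0.995, 0.103, 0.0, 0.0]
force: [0.6, 2.3, 4.9]
gripper_width: 43.0
grip_force: 3.8
```

```bash
python3 -m pendant '0 0 0 0 0 0 4.1;0 0 0 0 0 0 4.0;0 0 0 0 0 0 4.0'; python3 -m pendant '0 0 0 0 0 0 3.8;0 0 0 0 0 0 3.8'; python3 -m pendant '0 0 0 0 0 0 3.5;0 0 0 0 0 0 3.5;0 0 0 0 0 0 3.5'
```

```text
time: 5.3
ee_pos: [557.6, -179.7, 148.0]
eef_rot: [0.995, 0.103, 0.001, 0.001]
force: [0.6, -0.0, 6.0]
gripper_width: 40.0
grip_force: 5.8
time: 5.55
ee_pos: [557.7, -179.9, 148.2]
eef_rot: [0.995, 0.103, 0.001, 0.001]
force: [-0.6, -0.6, 6.8]
gripper_width: 37.8
grip_force: 6.4
time: 5.92
ee_pos: [557.9, -179.9, 148.8]
eef_rot: [0.995, 0.103, 0.001, 0.001]
force: [-1.0, -1.0, 10.1]
gripper_width: 36.2
grip_force: 59.1
```

```bash
python3 -m pendant '0 0 -0.3 0 0 0 3;0 0 -0.3 0 0 0 3'; python3 -m pendant '0 0 -0.5 0 0 0 3;0 0 -1 0 0 0 3;0 0 -1.5 0 0 0 3;0 0 -2 0 0 0 3;0 0 -2 0 0 0 3;0 0 -2 0 0 0 3;0 0 0 0 0 0 3;0 0 0 0 0 0 3'
python3 - <<'E'
from h import *
im,D=cams.capture("side"); cv2.imwrite("pics/s2.png",cv2.resize(im[60:210,200:400],None,fx=3.5,fy=3.5,interpolation=cv2.INTER_CUBIC))
E
```

```text
time: 6.18
ee_pos: [556.5, -178.8, 152.3]
eef_rot: [0.995, 0.103, -0.001, -0.0]
force: [0.7, 0.6, -2.5]
gripper_width: 35.9
grip_force: 60.1
time: 7.18
ee_pos: [556.9, -178.7, 242.8]
eef_rot: [0.995, 0.103, -0.0, -0.0]
force: [0.4, -0.1, -2.3]
gripper_width: 36.1
grip_force: 60.2
```

View pics/s2.png

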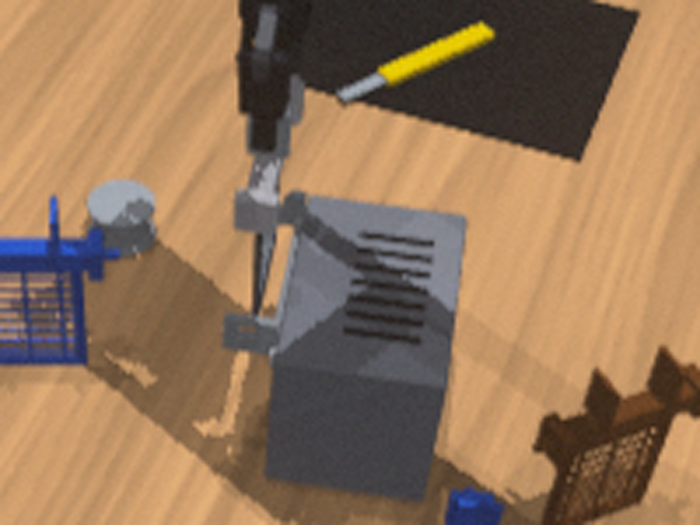

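```bash
python3 - <<'E'
from h import *
from scipy.optimize import minimize
np.set_printoptions(precision=1,suppress=True)
def loc(G,p):
    t=p[2];R=np.array([[np.cos(t),np.sin(t)],[-np.sin(t),np.cos(t)]]);return (G[:,:2]-p[:2])@R.T
for n in("top","side"):
    Ds=[]
    for i in range(4): Ds.append(cams.capture(n)[1])
    P=np.concatenate([cloud(n,d).reshape(-1,3) for d in Ds])
    p0=(485,172.5,-.158)
    q=loc(P,p0); G=P[(abs(P[:,2]-130)<3)&(q[:,0]>-75)&(q[:,0]<75)&(abs(q[:,1])<95)]
    def cost(p):
        q=loc(G,p); return np.minimum(np.maximum(abs(q)-[55,80],0).sum(1),6).sum()
    p=minimize(cost,p0,method="Nelder-Mead",options=dict(initial_simplex=[p0,(489,172,-.158),(485,176,-.158),(485,172,-.12)])).x
    print(n,p[:2],round(p[2],4))
    # front/back edge lines: per-y-bin 97/3 percentile of x
    q=loc(G,p); ys=np.arange(-64,65,8)
    for pc in(4,96):
        e=[np.percentile(q[abs(q[:,1]-y)<4,0],pc) for y in ys]; f=np.polyfit(ys,e,1); print(" edge",pc,"slope",round(f[0],4),"x",f[1].round(1))
    q=loc(P,p); E=[]
    for lo,hi in((-62,-38),(62,90)):
        s=(q[:,0]>52)&(q[:,0]<95)&(q[:,1]>lo)&(q[:,1]<hi)&(P[:,2]>139)&(P[:,2]<150)
        E.append(q[s].mean(0)); print(" ear",s.sum(),q[s].mean(0),np.percentile(q[s],[3,97],axis=0).ravel())
    d=E[1]-E[0]; print(" ear line yaw corr",round(-d[0]/d[1],4),"mid",(E[0]+E[1])/2)
plan([0,0,0],-.158)
E
```

```text
top [484.7 172.2] -0.1544
 edge 4 slope -0.008 x -52.1
 edge 96 slope -0.001 x 51.3
 ear 149 [ 69.9 -48.4] [ 53.7 -51.4  88.  -45.3]
 ear 239 [70.1 73.4] [53.7 70.3 87.  76.9]
 ear line yaw corr -0.0012 mid [70.  12.5]
side [484.3 172.9] -0.1516
 edge 4 slope -0.0039 x -52.8
 edge 96 slope -0.0186 x 52.3
 ear 206 [ 70.2 -47.8] [ 54.  -51.6  88.3 -44.9]
 ear 332 [69.8 73.9] [53.3 70.2 86.8 76.7]
 ear line yaw corr 0.0033 mid [70. 13.]
t 7.62 ee [ 557.  -178.8  243. ] shift cm tool [-50.8 -28.9  24.3] turn [-0.   0.   0.4] k 3.141592653589793 toolX [ 1.   0.2 -0. ] toolY [ 0.2 -1.  -0. ] q6 [-0.4  0.1  1.5  0.   1.5  1. ] F [ 0.4  0.3 -2.2] w 36.2
```

```bash
python3 -m pendant '0 0 -2.2 0 0 0 3;0 0 -2.2 0 0 0 3;1.22 -5.62 0 0 0 0 3;1.22 -5.62 0 0 0 0 3;1.22 -5.62 0 0 0 0 3;1.22 -5.62 0 0 0 0 3;1.22 -5.62 0 0 0 0 3;1.22 -5.62 0 0 0 0 3;0 0 0 0 0 0.18 3;0 0 0 0 0 0.18 3;0 0 0 0 0 0 3;0 0 0 0 0 0 3'
python3 - <<'E'
from h import *
plan([559,166.4,200],-.153)
im,D=cams.capture("side"); cv2.imwrite("pics/s3.png",cv2.resize(im[60:360,100:400],None,fx=2,fy=2,interpolation=cv2.INTER_CUBIC))
E
```

```text
time: 9.12
ee_pos: [559.5, 166.0, 287.3]
eef_rot: [0.997, -0.075, -0.0, -0.0]
force: [0.2, 0.1, -2.8]
gripper_width: 35.7
grip_force: 61.9
t 9.12 ee [559.5 166.  287.3] shift cm tool [-0.06 -0.03  8.73] turn [0.    0.    0.004] k 3.141592653589793 toolX [ 0.989 -0.149 -0.   ] toolY [-0.149 -0.989  0.   ] q6 [0.201 0.07  1.452 0.    1.62  1.921] F [ 0.2  0.1 -2.8] w 35.7
```

View pics/s3.png

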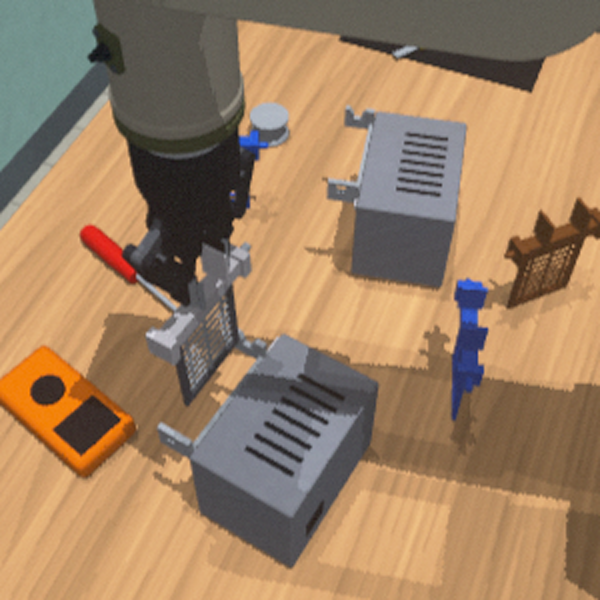

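The door hangs straight in the grip over case_b, its end plates over the ears at crop (258,345) and (175,437). I lower it to just above the contact height.

```bash
python3 -m pendant '-0.05 0 3 0 0 0 3;0 0 3 0 0 0 3;0 0 2.5 0 0 0 3;0 0 1.5 0 0 0 3;0 0 0 0 0 0 3;0 0 0 0 0 0 3'
python3 -m pendant '0 0 0.3 0 0 0 3;0 0 0.2 0 0 0 3;0 0 0.2 0 0 0 3;0 0 0.2 0 0 0 3;0 0 0 0 0 0 3'
```

```text
time: 9.93
ee_pos: [559.8, 166.4, 188.7]
eef_rot: [0.997, -0.076, 0.001, -0.0]
force: [0.1, 0.6, -2.8]
gripper_width: 36.0
grip_force: 61.9
time: 10.55
ee_pos: [558.8, 166.3, 178.0]
eef_rot: [0.997, -0.077, -0.0, 0.0]
force: [0.4, 0.1, -3.0]
gripper_width: 35.9
grip_force: 61.9
```

```bash
for i in 1 2; do :; done; python3 -m pendant '0 0 0.1 0 0 0 3;0 0 0.1 0 0 0 3;0 0 0.1 0 0 0 3'; python3 -m pendant '0 0 0.1 0 0 0 3;0 0 0 0 0 0 3';python3 -m pendant '0 0 0.1 0 0 0 3;0 0 0 0 0 0 3'
```

```text
time: 10.92
ee_pos: [559.0, 166.3, 175.2]
eef_rot: [0.997, -0.077, 0.0, -0.0]
force: [0.2, -0.1, -2.9]
gripper_width: 35.7
grip_force: 61.9
time: 11.18
ee_pos: [558.9, 166.3, 174.2]
eef_rot: [0.997, -0.077, -0.0, 0.0]
force: [0.7, -0.4, -1.9]
gripper_width: 36.1
grip_force: 61.9
time: 11.42
ee_pos: [559.0, 166.3, 173.2]
eef_rot: [0.997, -0.077, -0.0, 0.0]
force: [0.5, -0.3, -2.0]
gripper_width: 36.0
grip_force: 61.9
```

```bash
python3 -m pendant '0 0 0.1 0 0 0 3;0 0 0 0 0 0 3'
```

```text
time: 11.68
ee_pos: [558.9, 166.3, 172.2]
eef_rot: [0.997, -0.077, -0.0, 0.0]
force: [0.5, -0.3, -2.5]
gripper_width: 36.0
grip_force: 61.9
```

```bash
python3 -m pendant '0 0 0.1 0 0 0 3;0 0 0 0 0 0 3'
```

```text
time: 11.92
ee_pos: [558.9, 166.3, 171.2]
eef_rot: [0.997, -0.077, -0.0, 0.0]
force: [0.1, -0.4, -2.0]
gripper_width: 35.5
grip_force: 61.9
```

```bash
python3 -m pendant '0 0 0.1 0 0 0 3;0 0 0 0 0 0 3' | grep -E 'ee_pos|force: \['; python3 - <<'E'
from h import *
print(readout.read_state()['ft_torque'].round(2))
E
```

```text
ee_pos: [559.0, 166.3, 170.2]
force: [-0.2, -0.0, -2.3]
[-0.03 -0.02  0.03]
```

```bash
python3 -m pendant '0 0 0.1 0 0 0 3;0 0 0 0 0 0 3'
```

```text
time: 12.42
ee_pos: [558.9, 166.3, 169.1]
eef_rot: [0.997, -0.077, -0.0, -0.0]
force: [-0.7, 0.0, -2.1]
gripper_width: 36.1
grip_force: 61.9
```

```bash
python3 -m pendant '0 0 0.1 0 0 0 3;0 0 0 0 0 0 3'; python3 - <<'E'
from h import *
print(readout.read_state()['ft_torque'].round(2))
E
```

```text
time: 12.68
ee_pos: [559.0, 166.3, 168.2]
eef_rot: [0.997, -0.077, -0.0, 0.0]
force: [0.6, 1.0, -2.9]
gripper_width: 35.5
grip_force: 61.9
[ 0.01  0.02 -0.02]
```

```bash
python3 -m pendant '0 0 0.1 0 0 0 3;0 0 0.1 0 0 0 3;0 0 0 0 0 0 3'
```

```text
time: 13.05
ee_pos: [558.9, 166.3, 166.1]
eef_rot: [0.997, -0.077, -0.0, 0.0]
force: [0.9, -0.0, -2.5]
gripper_width: 35.7
grip_force: 61.9
```

```bash
python3 -m pendant '0 0 0.1 0 0 0 3;0 0 0.1 0 0 0 3;0 0 0 0 0 0 3'
```

```text
time: 13.42
ee_pos: [558.9, 166.3, 164.1]
eef_rot: [0.997, -0.077, -0.0, 0.0]
force: [-0.2, 0.0, -2.6]
gripper_width: 36.4
grip_force: 61.9
```

```bash
python3 -m pendant '0 0 0.1 0 0 0 3;0 0 0.1 0 0 0 3;0 0 0 0 0 0 3'
```

```text
time: 13.8
ee_pos: [558.9, 166.3, 162.1]
eef_rot: [0.997, -0.077, -0.0, 0.0]
force: [0.5, 1.4, -3.3]
gripper_width: 36.2
grip_force: 61.9
```

```bash
python3 -m pendant '0 0 0.1 0 0 0 3;0 0 0.1 0 0 0 3;0 0 0 0 0 0 3'
```

```text
time: 14.18
ee_pos: [558.9, 166.3, 160.2]
eef_rot: [0.997, -0.077, -0.0, 0.0]
force: [0.4, -0.5, -2.1]
gripper_width: 36.0
grip_force: 61.9
```

```bash
python3 -m pendant '0 0 0.1 0 0 0 3;0 0 0.1 0 0 0 3;0 0 0.1 0 0 0 3;0 0 0 0 0 0 3'
```

```text
time: 14.68
ee_pos: [558.9, 166.3, 157.2]
eef_rot: [0.997, -0.077, -0.0, 0.0]
force: [-0.7, 0.2, -2.9]
gripper_width: 36.2
grip_force: 61.9
```

```bash
python3 -m pendant '0 0 0.1 0 0 0 3;0 0 0.1 0 0 0 3;0 0 0.1 0 0 0 3;0 0 0 0 0 0 3'
```

```text
time: 15.18
ee_pos: [558.9, 166.3, 154.1]
eef_rot: [0.997, -0.077, -0.0, 0.0]
force: [-0.5, -0.7, -1.8]
gripper_width: 36.0
grip_force: 61.9
```

```bash
python3 -m pendant '0 0 0.1 0 0 0 3;0 0 0.1 0 0 0 3;0 0 0 0 0 0 3'
```

```text
time: 15.55
ee_pos: [559.0, 166.3, 152.2]
eef_rot: [0.997, -0.077, -0.0, 0.0]
force: [-0.4, 0.7, -2.4]
gripper_width: 35.7
grip_force: 61.9
```

```bash
python3 -m pendant '0 0 0.1 0 0 0 3;0 0 0 0 0 0 3'
```

```text
time: 15.8
ee_pos: [559.0, 166.3, 151.2]
eef_rot: [0.997, -0.077, -0.0, 0.0]
force: [0.5, 0.6, -3.0]
gripper_width: 35.5
grip_force: 61.9
```

```bash
python3 - <<'E'
from h import *
im,D=cams.capture("side"); cv2.imwrite("pics/s4.png",cv2.resize(im[170:330,120:300],None,fx=3.7,fy=3.7,interpolation=cv2.INTER_CUBIC))
plan([559,166.4,148.5],-.153)
E
```

```text
t 15.85 ee [559.  166.3 151.3] shift cm tool [-0.   -0.01  0.28] turn [ 0. -0. -0.] k 3.141592653589793 toolX [ 0.988 -0.153  0.   ] toolY [-0.153 -0.988  0.   ] q6 [ 0.201  0.136  1.63  -0.     1.376  1.925] F [-0.3 -0.4 -2.4] w 35.9
```

View pics/s4.png

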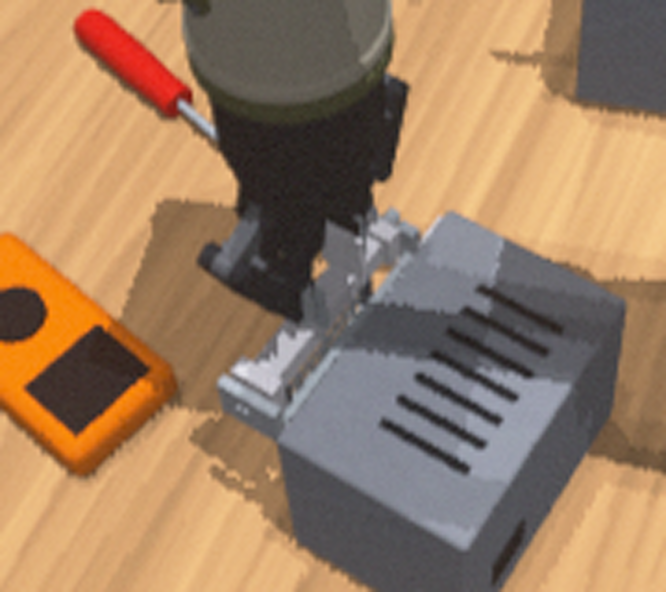

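The +y end plate sits just inside its ear at crop (255,375) and the door lies in the bracket. I lower it the last few mm until it carries weight.

```bash
python3 -m pendant '0 0 0.1 0 0 0 3;0 0 0 0 0 0 3'
```

```text
time: 16.1
ee_pos: [559.0, 166.3, 150.2]
eef_rot: [0.997, -0.077, 0.0, 0.0]
force: [0.1, -0.7, -2.0]
gripper_width: 35.8
grip_force: 61.9
```

```bash
python3 -m pendant '0 0 0.1 0 0 0 3;0 0 0 0 0 0 3'
```

```text
time: 16.35
ee_pos: [559.2, 166.3, 149.6]
eef_rot: [0.997, -0.077, 0.0, -0.0]
force: [-1.2, -0.8, -0.6]
gripper_width: 35.9
grip_force: 63.1
```

```bash
python3 -m pendant '0 0 0.05 0 0 0 3;0 0 0 0 0 0 3'
```

```text
time: 16.6
ee_pos: [559.3, 166.3, 149.3]
eef_rot: [0.997, -0.077, 0.0, -0.0]
force: [-1.3, -1.9, 3.0]
gripper_width: 35.9
grip_force: 65.1
```

```bash
python3 -m pendant '0 0 0 0 0 0 4;0 0 0.05 0 0 0 4.4;0 0 0.05 0 0 0 4.8;0 0 0 0 0 0 4.8'
```

```text
time: 17.1
ee_pos: [558.9, 166.7, 147.7]
eef_rot: [0.997, -0.076, -0.0, -0.0]
force: [0.4, 4.4, -1.4]
gripper_width: 47.9
grip_force: 2.2
```

```bash
python3 -m pendant '0 0 0.1 0 0 0 5.4;0 0 0.1 0 0 0 6;0 0 0.1 0 0 0 6.6;0 0 0 0 0 0 7.2;0 0 0 0 0 0 7.2;0 0 0 0 0 0 7.2'
```

```text
time: 17.85
ee_pos: [559.1, 166.1, 144.9]
eef_rot: [0.997, -0.077, 0.0, 0.0]
force: [0.3, -1.1, 0.5]
gripper_width: 71.9
grip_force: 0.0
```

Free of the tabs with no residual force, so I rise straight up and move back for a check.

```bash
python3 -m pendant '0 0 -0.5 0 0 0 7.2;0 0 -1 0 0 0 7.2;0 0 -2 0 0 0 7.2;0 0 -4 0 0 0 7.2;0 0 -5 0 0 0 7.2;0 5 -3 0 0 0 7.2;0 6 0 0 0 0 7.2;0 6 0 0 0 0 7.2;0 6 0 0 0 0 7.2;0 0 0 0 0 0 7.2;0 0 0 0 0 0 7.2'
python3 - <<'E'
from h import *
np.set_printoptions(precision=1,suppress=True)
im,D=cams.capture("side"); im2,D2=cams.capture("top")
cv2.imwrite("pics/s5.png",np.hstack([cv2.resize(im[190:320,140:270],(400,400),interpolation=cv2.INTER_CUBIC),cv2.resize(im2[150:250,120:220],(400,400),interpolation=cv2.INTER_CUBIC)]))
t=-.153;R=np.array([[np.cos(t),np.sin(t)],[-np.sin(t),np.cos(t)]])
for n,d in(("side",D),("top",D2)):
    P=cloud(n,d).reshape(-1,3);q=(P[:,:2]-[484.5,172.5])@R.T
    for lo,hi in((-30,5),(18,50)):
        s=(P[:,2]>154)&(P[:,2]<190)&(q[:,0]>50)&(q[:,0]<100)&(q[:,1]>lo)&(q[:,1]<hi); print(n,s.sum(),"tab y,x",q[s].mean(0),"ztop",np.percentile(P[s,2],97) if s.any() else 0)
    for lo,hi in((-41,-34),(59,66),(0,22)):
        s=(P[:,2]>136)&(P[:,2]<160)&(q[:,0]>60)&(q[:,0]<95)&(q[:,1]>lo)&(q[:,1]<hi); print(n,"plate/tube z",s.sum(),np.percentile(P[s,2],[50,90]) if s.any() else 0,q[s].mean(0))
print(readout.read_state()['force'])
E
```

```text
time: 19.23
ee_pos: [524.2, -61.0, 301.2]
eef_rot: [0.997, -0.077, 0.001, -0.0]
force: [0.0, -0.3, -0.1]
gripper_width: 72.2
grip_force: 0.0
side 101 tab y,x [ 71.8 -11.7] ztop 178.57955034896273
side 108 tab y,x [71.5 36.2] ztop 179.88570514717378
side plate/tube z 63 [147.7 149.3] [ 71.7 -37. ]
side plate/tube z 54 [148.2 149.8] [71.8 62.6]
side plate/tube z 94 [143.5 144.9] [70.9 10.1]
top 52 tab y,x [ 72.3 -14.3] ztop 179.98486916423758
top 61 tab y,x [72.1 33.6] ztop 179.03285666528342
top plate/tube z 40 [147.6 150.5] [ 71.8 -37.9]
top plate/tube z 42 [147.7 149.4] [72.7 62.5]
top plate/tube z 85 [142.9 144.9] [72.6 11.1]
[-0.6  0.1  0. ]
```

View pics/s5.png

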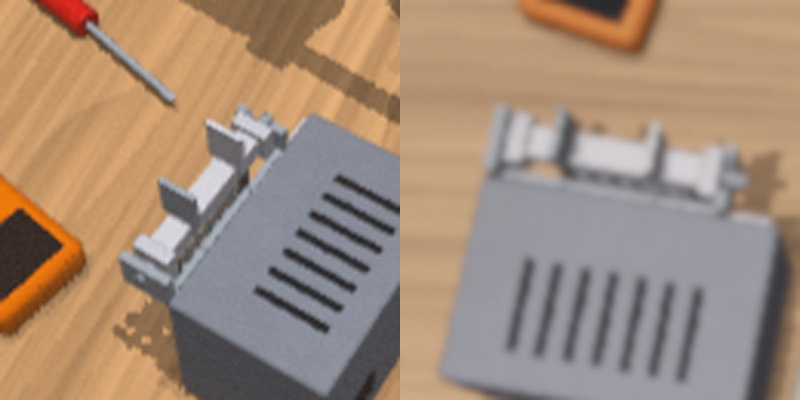

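Both views show the door between the ears. The tabs are 47.9 mm apart (48 with the pin fully out), the plate tops are level at 148 mm and the tube top is at 143 mm, so it is seated. I hand it in.

```bash
python3 -c "
from cell import finish_job
print(finish_job())"
```

```text
the job is handed in; nothing more can be done
None
```

The grille door is now on case_b's bracket and handed in: by the last camera check it sits level, with the pin sprung fully out and the gripper clear. The judge's result was not reported back.

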